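# Hang up the ear defenders at the grinding bench

## Robot

A 7-joint arm with a two-finger parallel gripper is mounted at the origin on the work surface. World frame = base frame: x ahead of the robot, y to its left, z up, the work surface at z = 0. Lengths are in m, angles in rad, forces in N, time in s.
With the tool pointing down it reaches from about 0.4 to 0.875 m from the base axis. Payload 4.4 kg.
Tool frame: the origin (TCP) lies on the centre line of the jaws, within the pads' length; the fingertips stand 19 mm ahead of it and the grasp point (between the pads) is the TCP; z points along the fingers, y is the direction in which the jaws open and shut (so a half turn about z gives the same grasp; the last joint's range is limited). The gripper opens to 85 mm and grips with 20 to 120 N. Pads are 22 mm wide; open, the fingers measure 114 mm over their backs; the gripper's body (76 mm by 85 mm) begins 54 mm behind the grasp point. The pads swing forward as they close: fully open they stand 13 mm farther back than shut.
Start: joints at [1.076, 0.628, 0.038, 1.517, -0.027, 0.996, -0.02], TCP at [0.27, -0.591, 0.25] pointing down, gripper open.
Joint ranges: [-3.06, 3.06], [-0.37, 2.12], [-1.25, 1.32], [0.18, 2.47], [-1.1, 4.24], [0.23, 1.98], [-2.94, 2.94]. Speed limits (rad/s): [2.57, 2.57, 3.14, 3.14, 3.14, 3.14, 3.14].

## Interface

Orientations are given as a unit quaternion [x, y, z, w].
In Python, from rig import get_obs, get_image, finish_job, recognise, masks_of gives the robot as it stands.
- The arm moves only by the tool servo_tool, never from a script. Its argument "rows" is a list of rows, each a list of 6 numbers: the shift along the tool's x, y, z in cm, then the turn, a rotation vector about the tool's x, y, z in degrees. In form: [[x, y, z, rx, ry, rz], ...]. A call has 1 to 5 rows; each row shifts and turns the commanded pose from where the row before left it, along the tool's axes as they then stand; what a row does not reach is not made up. A row lasts 1/10 s, in which the tool goes at most 50 mm and 8.59 degrees, less where a joint would pass 70% of its speed; a pose out of reach is approached as far as the arm can. A call is refused whole if a number of a shift passes 5 or a number of a turn 8.59, either way. A call with a gripper value outside its range is refused whole. "gripper" is the opening, from 0 (shut) to 1 (fully open), set as the call begins (left out, the last holds). The fingers move at their own pace and stop on an object; the grip force is fixed at half the most. Time passes only in rows, so rows that do not move let the fingers close. It gives the time, the measured TCP pose, the force and the opening at its end, in the units of the state.
- get_obs(): the state, without advancing time (a new reading comes with each control period).
- get_image(name): name is "scene" or "side" or "wrist"; returns a dict with "color" (384x512x3 uint8, red, green, blue), "mtx" (3x3 intrinsics, pixels), "k1" (the pictures are not rectified: a ray, as slopes to the right and down, at radius r is drawn at 1 + k1 r^2 times it, then the intrinsics apply), "xyz" and "rotation" of the camera in the world. Camera axes: x right, y down, z forward; pixel columns grow to the right and rows downward; lengths in m; the calibration is good to about 2 mm. A picture is of the moment at which its call begins. There is no depth.
- finish_job(): hands the job in, once; it reports no verdict.
Trained networks look in the newest picture that a camera, given by its name, has taken for a name from the list of things; names that differ only in an ending like _2 or _b are one class to them, and where a whole thing is asked for, a point or a joint stands for the part that bears it (a point fixed in the world has none). Each returns a list of dicts, best first, with "confidence" (0 to 1); they miss things now and then, are a little off and sometimes report something else, mostly with a low value. They report only what shows in the picture. A call takes as long as a camera call.
- recognise(camera, query): "bbox" ([left, top, right, bottom] in pixels, round what is visible of it).
- masks_of(camera, query): "region" (384x512 bool, what is visible of it) and "bbox" ([left, top, right, bottom] in pixels, round what is visible of it).
The state is a dict: "clock": time; "joint_positions": joint angles; "joint_velocities": joint speeds; "joint_torque": joint torques, N m; "eef_pos": TCP position; "ee_rot": TCP orientation; "force": force on the tool from outside, world axes, zero at the start; "moment": the same for the moment, N m; "opening": opening from 0.0 (shut) to 1.0 (fully open).
Only numpy, scipy, OpenCV 4.12 (cv2) and the standard library are available. Lean on these libraries where they do the work, as an engineer would, in place of code of your own. Each camera call takes 0.05 s, during which the arm holds its last target. There are 200 camera calls.

## Task

Swing the hanger's steel bar out from the lattice as far as it goes. Then take the ear defenders off the sloping rest and hang them upright over the middle part of the bar, one cup on each side, lowering them on gently rather than dropping them, and let go. Leave the bowl, the sanding block and the brush where they are.

Things in the scene. Friction and masses are not known exactly. Their poses are not given: they have to be found in the camera images.
- hanger: Fixed hanger: dark wooden foot board 18 mm thick, a round steel post 26 mm thick and a dark lattice screen. Origin on the bench surface under the post's axis; z up; the screen is parallel to y, 207 mm high, its near face 82 mm from the post's axis towards +x (away from the robot), reaching from 73 mm on the +y side to 273 mm on the -y side.
- hang_bar (a joint): Angle of the steel bar about the upright post, rad: 0 = folded along the screen (pointing to the hanger's -y), grows to the stop at 1.57 = fully out, pointing to the hanger's -x, towards the robot (it turns clockwise seen from above). It turns stiffly (0.5 N m) and stays where it is left.
- bar_pivot (a point): Point on the axis of the post at the height of the bar's axis, 160 mm above the bench.
- bar_mid (a point): Centre of the horizontal steel bar, on its axis, 160 mm above the bench, 85 mm from the post's axis. The bar is round, 16 mm thick. x axis along the bar from the post to the free end, z up.
- bar_pin (a point): Point on the upright round steel pin at the bar's free end, 170 mm from the post's axis, 30 mm above the bar's axis. The pin is 16 mm thick and its top is 12 mm above this point; it can be pinched from above to swing the bar.
- rest: Fixed wooden rest, base 200 x 200 mm; origin on the bench surface, z up. A sloping back board and a ledge hold the ear defenders by the cups, leaning 35 degrees from upright, crown towards the rest's -x (towards the robot); the crown stands free beyond the boards.
- ear_defenders: Rigid ear defenders (about 0.3 kg), 165 mm high, 172 mm wide: a black U-shaped headband with a padded crown and two grey box-shaped cups 64 x 74 mm and 54 mm thick with their cushions. Origin between the cups at the level of their lower ends; z from the cups to the crown, y across from cup to cup, x through the loop (64 mm deep). The gap between the cushions is 60 mm.
- crown_pad (a point): Centre of the crown pad of the ear defenders, a firm block 40 mm (x) by 56 mm (y) by 30 mm (z), 150 mm from the lower ends of the cups. Axes as the ear defenders. Grasp it across its 40 mm; its top is 15 mm above this point.
- crown_underside (a point): Top of the shallow V-shaped channel under the middle of the crown pad, running along x, 40 mm wide and 14 mm deep with 35 degree flanks; 15 mm below the pad's centre, 135 mm from the lower ends of the cups. When the pad sits on the bar, the bar's axis lies 10 mm below this point.
- bowl: Bystander: blue ceramic bowl, 110 mm wide, 45 mm high; origin at its underside.
- sanding_block: Bystander: cork sanding block 110 x 65 x 28 mm; origin at its underside.
- dust_brush: Bystander: dust brush 190 mm long, lying on the bench.
- lamp (a point): Centre of the underside of a fixed black lamp shade, 90 mm wide, 350 mm above the bench, close over the ear defenders; shade and neck reach up to 445 mm, the neck rising on the far side (+x of the rest): it blocks a gripper coming straight down, but leaves room for one tilted along the defenders' own slope.

How it is judged:
On the way, in this order (a step that is already met when the one before it is completed fails the run):
1. the bar is swung out to its stop (within 0.15 rad) while the ear defenders are still on the rest (value of joint hang_bar above 1.42 rad and distance of ear_defenders from where it was at the start of the episode below 0.03 m), for 0.2 s.
2. the ear defenders are lifted off the rest (distance of ear_defenders from where it was at the start of the episode above 0.1 m and contact force between ear_defenders and rest below 0.1 N and contact force between ear_defenders and the fingers above 1 N), for 0.2 s.
At the end, for the whole second after the job is handed in: Bar out to its stop (within 0.15 rad); ear defenders hang at rest on it by the crown pad, released: pad underside's middle within 45 mm of the bar's middle along it, 25 mm across it, 3-16 mm above its axis; upright within 0.3 rad, square across the bar within 0.35 rad (value of joint hang_bar above 1.42 rad and x of crown_underside in the frame of bar_mid between -0.045 and 0.045 m and y of crown_underside in the frame of bar_mid between -0.025 and 0.025 m and z of crown_underside in the frame of bar_mid between 0.003 and 0.016 m and angle between the x axis of ear_defenders and the x axis of bar_mid, either way round below 0.35 rad and angle between ear_defenders's own z axis and vertical below 0.3 rad and contact force between ear_defenders and hanger above 1 N and linear speed of ear_defenders below 0.03 m/s); the robot touches nothing.
It fails at once if the ear defenders are dropped or banged onto the hanger (more than 40 N) (contact force between ear_defenders and hanger above 40 N).
It fails at once if the ear defenders fall to the bench (height (world z) of crown_underside below 0.1 m).
It fails at once if a bystander is moved more than 30 mm (distance of any of bowl, sanding_block, dust_brush from where it was at the start of the episode above 0.03 m).
It also fails if it takes over 72 s, if anything falls off the work surface, if the arm or the gripper's body presses on something with over 40 N, if the wrist force passes 120 N, or if a joint passes its speed limit or range.

## Working session

There is one attempt and no reset: what is moved stays moved. The work goes in short steps, Python scripts to look and compute and a tool call to move; the robot and the scene stay as the last step left them, time stands still between calls to the robot, and variables do not carry over. Pictures are saved under pics/ and viewed, about 8 in all and at most 12, crops included, and the job is handed in when it is done.

Besides the shell and the picture viewer there is one more tool, called after ">>>" by a JSON object that holds its "fn" and its "kwargs". servo_tool: Moves the arm, as the interface text tells. Its arguments: {"type":"object","properties":{"rows":{"type":"array","items":{"type":"array","items":{"type":"number"}}},"gripper":{"type":"number"}},"required":["rows"]}

```bash
mkdir -p pics; ls; cat > h.py <<'E'
import numpy as np, cv2
from rig import *
from scipy.spatial.transform import Rotation as R
def save(name,fn,sc=1):
    im=get_image(name); cv2.imwrite('pics/'+fn,im['color'][:,:,::-1]); return im
def camR(im):
    r=np.array(im['rotation'],float)
    return r if r.shape==(3,3) else R.from_quat(r).as_matrix()
def proj(im,P):
    P=np.atleast_2d(P); c=(P-np.array(im['xyz']))@camR(im); s=c[:,:2]/c[:,2:]
    s=s*(1+im['k1']*(s**2).sum(1,keepdims=True)); K=np.array(im['mtx'])
    return s@K[:2,:2].T+K[:2,2]
def ray(im,uv):
    K=np.array(im['mtx']); d=(np.array(uv,float)-K[:2,2])/[K[0,0],K[1,1]]; s=d.copy()
    for _ in range(20): s=d/(1+im['k1']*(s@s))
    v=camR(im)@np.r_[s,1]; return np.array(im['xyz']),v/np.linalg.norm(v)
def at_z(im,uv,z):
    o,v=ray(im,uv); return o+v*(z-o[2])/v[2]
def tri(a,ua,b,ub):
    o1,v1=ray(a,ua);o2,v2=ray(b,ub)
    A=np.c_[v1,-v2]; t=np.linalg.lstsq(A,o2-o1,rcond=None)[0]
    p,q=o1+t[0]*v1,o2+t[1]*v2; return (p+q)/2,np.linalg.norm(p-q)
E
python3 - <<'E'
from h import *
a=get_image('scene');b=get_image('side')
cv2.imwrite('pics/1.png',np.vstack([a['color'],b['color']])[:,:,::-1])
for n,i in(('scene',a),('side',b)):
    print(n,i['xyz'],np.round(camR(i),3).tolist(),i['k1'],np.array(i['mtx']).tolist())
    for q in ['hanger','hang_bar','bar_pin','rest','ear_defenders','crown_pad','bowl','sanding_block','dust_brush','lamp']:
        print(q,[(np.round(d['bbox']).tolist(),round(d['confidence'],2)) for d in recognise(n,q)[:2]])
print(get_obs())
E
```

```text
pics
scene [ 1.35412332 -0.10279666  1.03650145] [[0.098, 0.692, -0.715], [0.995, -0.082, 0.056], [-0.02, -0.717, -0.697]] -0.057146743057730626 [[384.6532841044306, 0.0, 254.17097752241236], [0.0, 384.6532841044306, 189.51710389370672], [0.0, 0.0, 1.0]]
hanger [([151.0, 208.0, 280.0, 289.0], 0.9)]
hang_bar [([150.0, 210.0, 277.0, 289.0], 0.74)]
bar_pin [([197.0, 210.0, 257.0, 232.0], 0.73)]
rest [([307.0, 139.0, 404.0, 282.0], 0.72)]
ear_defenders [([320.0, 186.0, 372.0, 244.0], 0.68)]
crown_pad [([319.0, 185.0, 375.0, 246.0], 0.69), ([152.0, 212.0, 277.0, 288.0], 0.62)]
bowl [([150.0, 195.0, 183.0, 214.0], 0.82)]
sanding_block [([276.0, 198.0, 300.0, 225.0], 0.83)]
dust_brush [([312.0, 192.0, 356.0, 203.0], 0.74), ([319.0, 184.0, 375.0, 243.0], 0.16)]
lamp [([313.0, 139.0, 401.0, 282.0], 0.87)]
side [0.27614312 0.62919996 1.02118999] [[-0.95, -0.243, 0.197], [-0.312, 0.713, -0.628], [0.012, -0.658, -0.753]] 0.0017959737284893652 [[447.16588001678707, 0.0, 255.7797006785648], [0.0, 447.16588001678707, 189.95038686785603], [0.0, 0.0, 1.0]]
hanger [([157.0, 106.0, 270.0, 253.0], 0.62)
[... 512 characters left out ...]
ck': 1.1, 'joint_positions': array([ 1.07615772,  0.62835978,  0.03851159,  1.51742444, -0.02695741,
        0.99630306, -0.02000136]), 'joint_velocities': array([-0.00131271, -0.0010365 , -0.0005706 ,  0.00023091, -0.00031237,
       -0.00075271, -0.00013482]), 'joint_torque': array([ 1.05673630e-04, -5.63288248e+01,  1.22608278e+00, -1.93784881e+01,
        1.10468271e-02,  1.69817587e-03, -1.14519014e-05]), 'eef_pos': array([ 0.27028781, -0.59114179,  0.2503319 ]), 'ee_rot': array([9.77101519e-01, 2.12773640e-01, 4.67386914e-07, 1.21860990e-05]), 'force': array([-0.50596451, -0.18246491, -0.4170064 ]), 'moment': array([-0.05761519, -0.02597925,  0.02305343]), 'opening': 1.002644770954528}
```

View pics/1.png

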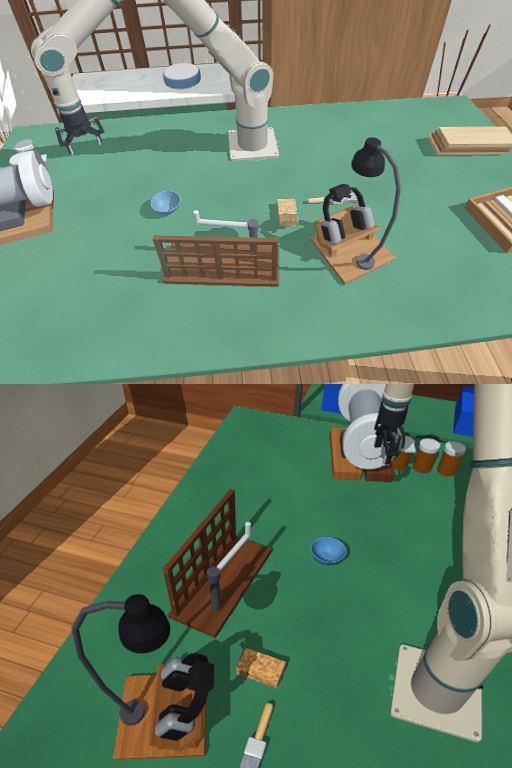

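The picture shows the folded bar's pin at about (197,213) in scene and (249,141) in side, and the post top at (253,224) and (213,187). The ear defenders sit under the lamp, crown at about (341,190) and (203,290). I'll take one zoomed crop for precision.

```bash
python3 - <<'E'
from h import *
a=get_image('scene');b=get_image('side')
def crop(i,x,y,w,h):
    c=cv2.resize(i['color'][y:y+h,x:x+w],(400,300),interpolation=cv2.INTER_CUBIC).copy()
    for k in range(0,w,10):
        X=int(k*400/w);cv2.line(c,(X,0),(X,8 if (x+k)%50 else 20),(255,255,0),1)
    for k in range(0,h,10):
        Y=int(k*300/h);cv2.line(c,(0,Y),(8 if (y+k)%50 else 20,Y),(255,255,0),1)
    return c
t=np.vstack([np.hstack([crop(a,180,190,120,90),crop(a,300,160,120,90)]),np.hstack([crop(b,180,120,120,90),crop(b,130,260,120,90)])])
cv2.imwrite('pics/2.png',t[:,:,::-1])
for n,ua,ub in [('pin',(197,213),(249,141)),('post',(253,224),(213,187)),('crown',(341,188),(206,296)),('block',(288,211),(260,283)),('bowl',(166,203),(329,166)),('lampc',(368,168),(140,248))]:
    print(n,np.round(tri(a,ua,b,ub)[0],3),round(tri(a,ua,b,ub)[1],4))
E
```

```text
pin [ 0.566 -0.216  0.195] 0.0081
post [ 0.607 -0.053  0.169] 0.0062
crown [0.503 0.24  0.183] 0.0034
block [0.432 0.088 0.019] 0.0042
bowl [ 0.354 -0.352  0.035] 0.0107
lampc [0.604 0.267 0.351] 0.0006
```

View pics/2.png

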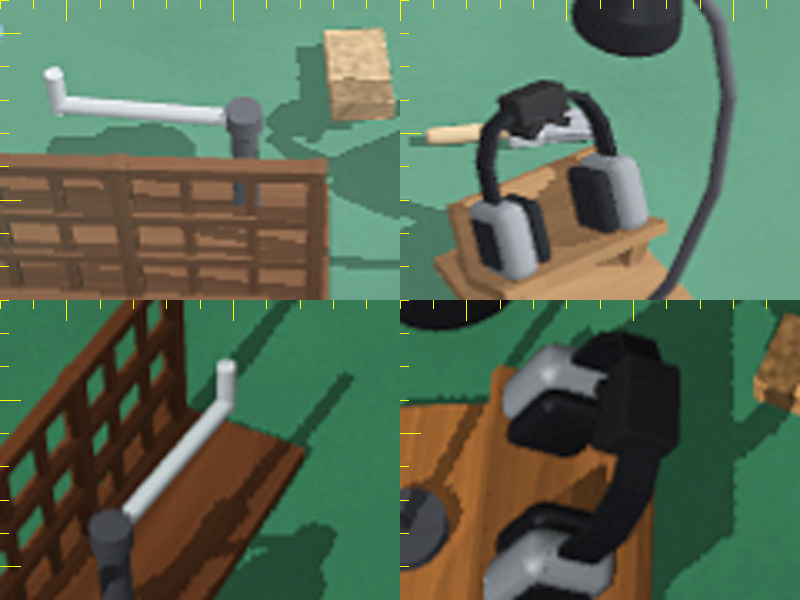

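Crops: pin top is at scene (196,212) and side (248,139), post top at (253,221) and (213,186), crown pad at (340,192) and (202,290). Next I fit the poses with the known dimensions.

```bash
cat > fit.py <<'E'
from h import *
from scipy.optimize import least_squares as LS
a=get_image('scene');b=get_image('side')
def Rz(t): return R.from_euler('z',t).as_matrix()
def hp(p):
    x,y,yaw,th,zt=p; M=Rz(yaw); o=np.array([x,y,0])
    d=np.array([-np.sin(th),-np.cos(th),0])
    L=[d*.17+[0,0,.202],d*.17+[0,0,.16],[0,0,zt],[.082,.073,.207],[.082,-.273,.207]]
    return np.array(L)@M.T+o
oa=np.array([(196,211.6),(197.4,221.8),(252.9,221.5),(278,238),(155,237)]);ob=np.array([(247.8,139.2),(249,151.5),(213,186),(168,176),(235,107)])
f=lambda p:np.r_[proj(a,hp(p))-oa,proj(b,hp(p))-ob].ravel()
s=LS(f,[.607,-.053,0,0,.17],loss='soft_l1');print('hanger',np.round(s.x,3));print(np.round(s.fun.reshape(-1,2),1).tolist())
print(np.round(hp(s.x),3).tolist())
def ep(p):
    x,y,z,yaw,t=p; M=R.from_euler('ZY',[yaw,-t]).as_matrix() # tilt crown toward -x
    return np.array([[0,0,.0],[0,-.057,-.113],[0,.057,-.113]])@M.T+[x,y,z]
oa2=np.array([(340.5,192),(333,231.4),(362.4,217)]);ob2=np.array([(202,290),(175.9,290),(175,338)])
f2=lambda p:np.r_[(np.r_[proj(a,ep(p))-oa2,proj(b,ep(p))-ob2]).ravel(),(p[4]-np.radians(35))*100]
s=LS(f2,[.503,.24,.18,0,.6],loss='soft_l1');print('ear',np.round(s.x,3));print(np.round(s.fun[:-1].reshape(-1,2),1).tolist())
E
python3 fit.py
```

```text
hanger [ 0.605 -0.051 -0.143  0.079  0.177]
[[-0.6, -0.7], [-0.2, -1.5], [-0.4, -0.3], [-0.6, -1.0], [-1.6, -3.0], [-0.2, 0.7], [-1.4, -0.4], [-0.8, 0.3], [-1.0, 10.6], [-0.6, -0.4]]
[[0.568, -0.217, 0.202], [0.568, -0.217, 0.16], [0.605, -0.051, 0.177], [0.697, 0.009, 0.207], [0.647, -0.333, 0.207]]
ear [0.517 0.23  0.182 0.417 0.611]
[[-2.2, -0.7], [0.0, -0.6], [-1.7, 0.1], [-0.8, 0.5], [-0.2, 0.3], [-0.3, 0.0]]
```

>>> {"fn": "servo_tool", "kwargs": {"rows": [[4.3,-2.2,0,0,0,0],[4.3,-2.2,0,0,0,0],[4.3,-2.2,0,0,0,0],[4.3,-2.2,0,0,0,0],[4.3,-2.2,0,0,0,0]], "gripper": 1}}

```text
clock: 1.8
eef_pos: [0.4211, -0.4002, 0.2506]
ee_rot: [0.977, 0.213, 0.0, 0.0]
force: [0.4, -0.6, 0.3]
opening: 1.004
```

>>> {"fn": "servo_tool", "kwargs": {"rows": [[4.3,-2.2,0,0,0,0],[4.3,-2.2,0,0,0,0],[4.3,-2.2,0,0,0,0],[4.3,-2.2,0,0,0,0],[4.0,-1.8,0,0,0,0]]}}

```text
clock: 2.3
eef_pos: [0.5701, -0.2147, 0.2505]
ee_rot: [0.977, 0.213, 0.0, -0.0]
force: [0.1, -0.6, 0.3]
opening: 0.997
```

>>> {"fn": "servo_tool", "kwargs": {"rows": [[0,0,0,0,0,0],[0,0,0,0,0,0]]}}

```text
clock: 2.5
eef_pos: [0.5694, -0.2159, 0.2501]
ee_rot: [0.977, 0.214, -0.0, -0.0]
force: [-0.2, -0.5, 1.5]
opening: 0.998
```

```bash
python3 - <<'E'
from h import *
a=save('wrist','3.png');print(a['xyz'],np.round(camR(a),2).tolist(),a['mtx'][0][0])
print(proj(a,[[.568,-.217,.202],[.605,-.051,.177]]))
for q in ['bar_pin','hang_bar']: print([(np.round(d['bbox']).tolist(),round(d['confidence'],2)) for d in recognise('wrist',q)[:2]])
o=get_obs();print(o['eef_pos'],o['ee_rot'])
E
```

```text
[ 0.62663099 -0.18834915  0.37296934] [[0.42, -0.88, -0.24], [-0.91, -0.4, -0.11], [0.0, 0.26, -0.97]] 286.60896264974696
[[261.30925626 221.52271393]
 [ 42.99779833  51.78634206]]
[([27.0, 28.0, 273.0, 234.0], 0.81)]
[([24.0, 27.0, 275.0, 237.0], 0.83)]
[ 0.56772463 -0.21910311  0.25037773] [ 9.77395083e-01  2.11420013e-01 -4.50811244e-04  4.75786806e-04]
```

View pics/3.png

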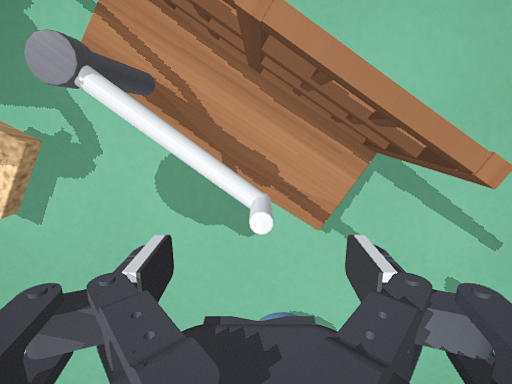

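The pin top is at (261,222), exactly where predicted. Descending to pinch.

>>> {"fn": "servo_tool", "kwargs": {"rows": [[0,0,1.8,0,0,0],[0,0,1.8,0,0,0],[0,0,1.6,0,0,0],[0,0,0,0,0,0]]}}

```text
clock: 3.05
eef_pos: [0.5663, -0.2184, 0.1964]
ee_rot: [0.977, 0.211, -0.002, -0.001]
force: [-0.9, -0.5, -0.4]
opening: 0.999
```

>>> {"fn": "servo_tool", "kwargs": {"rows": [[0,0,0,0,0,0],[0,0,0,0,0,0],[0,0,0,0,0,0],[0,0,0,0,0,0],[0,0,0,0,0,0]], "gripper": 0}}

```text
clock: 3.55
eef_pos: [0.5691, -0.2176, 0.199]
ee_rot: [0.977, 0.213, 0.0, 0.0]
force: [-1.4, 3.9, 7.2]
opening: 0.16
```

>>> {"fn": "servo_tool", "kwargs": {"rows": [[0,0,0,0,0,0],[0,0,0,0,0,0]]}}

```text
clock: 3.75
eef_pos: [0.5691, -0.2175, 0.199]
ee_rot: [0.977, 0.213, 0.0, 0.0]
force: [-0.4, -1.5, 5.7]
opening: 0.161
```

```bash
python3 - <<'E'
from h import *
o=get_obs();print(o['eef_pos'],o['opening'],o['force'],o['moment'])
M=R.from_quat(o['ee_rot']).as_matrix()
C=np.array([.605,-.051]);p=np.array([.568,-.217])-C
# from th=.079 to 1.60 clockwise, 16 steps
prev=C+p;rows=[]
for k in range(1,17):
    t=-(1.571+.02-.079)*k/16;c,s=np.cos(t),np.sin(t)
    q=C+np.array([[c,-s],[s,c]])@p
    rows.append(np.round(M.T@np.r_[q-prev,0]*100,2)[:2].tolist());prev=q
print(rows,prev)
E
```

```text
[ 0.56909076 -0.21751228  0.19896731] 0.16056650180051268 [-0.37823741 -1.52351544  5.65845872] [-0.01462577  0.16329947  0.03925363]
[[-1.23, -1.03], [-1.13, -1.14], [-1.02, -1.24], [-0.9, -1.33], [-0.77, -1.41], [-0.63, -1.48], [-0.49, -1.53], [-0.34, -1.57], [-0.19, -1.6], [-0.04, -1.61], [0.11, -1.6], [0.26, -1.59], [0.41, -1.55], [0.56, -1.51], [0.7, -1.45], [0.83, -1.38]] [ 0.43711264 -0.0238185 ]
```

>>> {"fn": "servo_tool", "kwargs": {"rows": [[-1.2,-1.0,0,0,0,0],[-1.15,-1.15,0,0,0,0],[-1.0,-1.25,0,0,0,0],[-0.9,-1.35,0,0,0,0],[-0.75,-1.4,0,0,0,0]]}}

```text
clock: 4.25
eef_pos: [0.4981, -0.1868, 0.199]
ee_rot: [0.978, 0.211, 0.001, 0.004]
force: [-2.5, -15.3, 0.8]
opening: 0.165
```

>>> {"fn": "servo_tool", "kwargs": {"rows": [[-0.65,-1.5,0,0,0,0],[-0.5,-1.5,0,0,0,0],[-0.35,-1.55,0,0,0,0],[-0.2,-1.6,0,0,0,0],[-0.05,-1.6,0,0,0,0]]}}

```text
clock: 4.75
eef_pos: [0.4444, -0.1248, 0.1987]
ee_rot: [0.978, 0.209, -0.004, 0.002]
force: [-10.8, -13.8, 15.7]
opening: 0.161
```

>>> {"fn": "servo_tool", "kwargs": {"rows": [[0.1,-1.6,0,0,0,0],[0.25,-1.6,0,0,0,0],[0.4,-1.55,0,0,0,0],[0.55,-1.5,0,0,0,0]]}}

```text
clock: 5.15
eef_pos: [0.432, -0.0587, 0.1988]
ee_rot: [0.977, 0.211, -0.003, 0.001]
force: [-8.1, -6.5, 13.9]
opening: 0.158
```

>>> {"fn": "servo_tool", "kwargs": {"rows": [[0.7,-1.45,0,0,0,0],[0.55,-0.9,0,0,0,0],[0,0,0,0,0,0],[0,0,0,0,0,0]]}}

```text
clock: 5.55
eef_pos: [0.4351, -0.0288, 0.1987]
ee_rot: [0.977, 0.214, -0.002, -0.001]
force: [-5.9, 2.0, 13.2]
opening: 0.165
```

>>> {"fn": "servo_tool", "kwargs": {"rows": [[0.25,-0.4,0,0,0,0],[0.25,-0.4,0,0,0,0],[0,0,0,0,0,0],[0,0,0,0,0,0]]}}

```text
clock: 5.95
eef_pos: [0.4351, -0.0282, 0.1987]
ee_rot: [0.978, 0.211, -0.004, 0.004]
force: [-8.0, -20.4, 14.0]
opening: 0.161
```

Bar is at the stop: it stalled with about 20 N reaction. Releasing, rising, and turning the tool for the grasp.

>>> {"fn": "servo_tool", "kwargs": {"rows": [[0,0,0,0,0,0],[0,0,0,0,0,0],[0,0,0,0,0,0],[0,0,0,0,0,0],[0,0,0,0,0,0]], "gripper": 1}}

```text
clock: 6.45
eef_pos: [0.4384, -0.0201, 0.1982]
ee_rot: [0.977, 0.213, 0.0, -0.0]
force: [0.3, -0.2, 0.8]
opening: 0.986
```

>>> {"fn": "servo_tool", "kwargs": {"rows": [[0,0,-2,0,0,0],[0,0,-3,0,0,0],[0,0,-4,0,0,0],[0,0,-3,0,0,0]]}}

```text
clock: 6.85
eef_pos: [0.4386, -0.0204, 0.3203]
ee_rot: [0.977, 0.213, 0.001, 0.0]
force: [1.3, -0.3, -0.1]
opening: 0.999
```

>>> {"fn": "servo_tool", "kwargs": {"rows": [[0,0,0,0,0,-8.2],[0,0,0,0,0,-8.2],[0,0,0,0,0,-8.2],[0,0,0,0,0,-8.2],[0,0,0,0,0,-8.2]]}}

```text
clock: 7.35
eef_pos: [0.4382, -0.0203, 0.3183]
ee_rot: [0.839, 0.544, -0.0, -0.0]
force: [-0.5, 0.3, 0.5]
opening: 1.0
```

>>> {"fn": "servo_tool", "kwargs": {"rows": [[0,0,0,0,0,-8.2],[0,0,0,0,0,-8.2],[0,0,0,0,0,-8.2],[0,0,0,0,0,-8.2],[0,0,0,0,0,-8.2]]}}

```text
clock: 7.85
eef_pos: [0.4382, -0.0203, 0.3182]
ee_rot: [0.595, 0.804, 0.0, -0.0]
force: [0.6, 0.5, 0.5]
opening: 1.001
```

```bash
cat >> h.py <<'E'
def to(P,zdir,xdir):
    o=get_obs();M=R.from_quat(o['ee_rot']).as_matrix()
    z=np.array(zdir)/np.linalg.norm(zdir);x=np.array(xdir)-np.dot(xdir,z)*z;x/=np.linalg.norm(x)
    T=np.c_[x,np.cross(z,x),z]
    print('pos',np.round(o['eef_pos'],4),'q',np.round(o['joint_positions'],2))
    print('shift now-frame cm',np.round(M.T@(np.array(P)-o['eef_pos'])*100,2),'| in target frame',np.round(T.T@(np.array(P)-o['eef_pos'])*100,2))
    print('rotvec deg',np.round(np.degrees(R.from_matrix(M.T@T).as_rotvec()),2),'f',np.round(o['force'],1),'open',round(o['opening'],3))
E
python3 - <<'E'
from h import *
y=.417;t=np.radians(35);zt=np.array([np.sin(t)*np.cos(y),np.sin(t)*np.sin(y),-np.cos(t)])
to(np.array([.517,.23,.182])-.14*zt,zt,[-np.sin(y),np.cos(y),0])
E
```

```text
pos [ 0.4382 -0.0203  0.3182] q [ 0.17  0.25 -0.23  1.97  0.07  0.93  0.2 ]
shift now-frame cm [20.68  6.86  2.16] | in target frame [19.7   6.39  7.11]
rotvec deg [-34.96   2.11  -6.74] f [0.6 0.5 0.5] open 1.001
```

>>> {"fn": "servo_tool", "kwargs": {"rows": [[4.1,1.3,0,0,0,0],[4.1,1.3,0,0,0,0],[4.1,1.3,0,0,0,0],[4.1,1.3,0,0,0,0],[4.1,1.3,0,0,0,0]]}}

```text
clock: 8.35
eef_pos: [0.4418, 0.1962, 0.3183]
ee_rot: [0.598, 0.802, 0.0, 0.0]
force: [1.2, 0.5, -0.3]
opening: 1.001
```

>>> {"fn": "servo_tool", "kwargs": {"rows": [[0,0,0,-7,0.4,-1.3],[0,0,0,-7,0.4,-1.3],[0,0,0,-7,0.4,-1.3],[0,0,0,-7,0.4,-1.3],[0,0,0,-7,0.4,-1.3]]}}

```text
clock: 8.85
eef_pos: [0.439, 0.1868, 0.3125]
ee_rot: [0.541, 0.803, 0.201, 0.146]
force: [-0.9, -0.2, -0.5]
opening: 1.002
```

>>> {"fn": "servo_tool", "kwargs": {"rows": [[0,0,0,0,0,0]]}}

```text
clock: 8.95
eef_pos: [0.4409, 0.1867, 0.3129]
ee_rot: [0.541, 0.803, 0.201, 0.146]
force: [-0.2, 0.6, 0.3]
opening: 0.999
```

```bash
python3 - <<'E'
from h import *
y=.417;t=np.radians(35);zt=np.array([np.sin(t)*np.cos(y),np.sin(t)*np.sin(y),-np.cos(t)])
to(np.array([.517,.23,.182])-.14*zt,zt,[-np.sin(y),np.cos(y),0])
w=get_image('wrist');s=get_image('scene')
M=R.from_euler('ZY',[y,-t]).as_matrix();c=np.array([.517,.23,.182])
B=np.array([[i,j,k] for i in(-.02,.02) for j in(-.028,.028) for k in (-.015,.015)])@M.T+c
out=[]
for im in(w,s):
    g=im['color'].copy()
    for u in proj(im,B): 
        if (np.abs(u)<900).all(): cv2.circle(g,tuple(int(v) for v in u),1,(255,0,0),-1)
    out.append(g)
g=np.hstack([out[0],cv2.resize(out[1][130:274,280:388],(288,384),interpolation=cv2.INTER_CUBIC)])
cv2.imwrite('pics/4.png',g[:,:,::-1])
for q in ['crown_pad','ear_defenders']: print([(np.round(d['bbox']).tolist(),round(d['confidence'],2)) for d in recognise('wrist',q)[:2]])
E
```

```text
pos [0.4409 0.1867 0.3129] q [-0.15  0.14 -0.41  2.3   0.58  0.27 -0.68]
shift now-frame cm [ 0.93 -0.2   1.72] | in target frame [ 0.88 -0.37  1.72]
rotvec deg [-6.31  1.94 -1.26] f [-0.2  0.6  0.3] open 0.999
[([250.0, 82.0, 304.0, 220.0], 0.55)]
[([252.0, 78.0, 305.0, 222.0], 0.72)]
```

View pics/4.png

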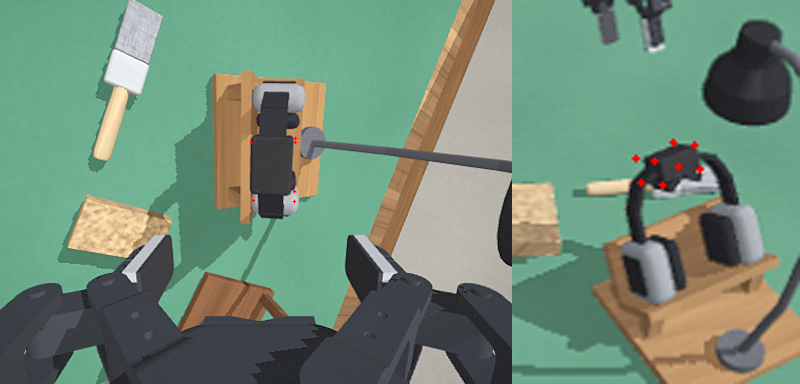

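The wrist view shows the pad at about (272,164), x-edges 252–293, aligned with the image vertical, and the prediction sits about 1 cm off across. Joint 6 is near its lower limit. Refitting with the wrist view.

```bash
cat > fit2.py <<'E'
from h import *
from scipy.optimize import least_squares as LS
a=get_image('scene');b=get_image('side');w=get_image('wrist')
L=np.array([[0,0,0],[0,-.057,-.113],[0,.057,-.113],[0,0,.015],[0,-.075,-.09],[0,.075,-.09]])
def ep(p):
    return L@R.from_euler('ZY',[p[3],-p[4]]).as_matrix().T+p[:3]
oa=np.array([(341,192),(333,231.4),(362.4,217)]);ob=np.array([(202,290),(175.9,290),(175,338)]);ow=np.array([(272,164),(276,205),(278,96)])
f=lambda p:np.r_[(proj(a,ep(p)[:3])-oa).ravel(),(proj(b,ep(p)[:3])-ob).ravel(),((proj(w,ep(p)[3:])-ow)*[[1,1],[.5,.3],[.5,.3]]).ravel(),(p[4]-np.radians(35))*100]
s=LS(f,[.517,.23,.182,.417,.61],loss='soft_l1');print('ear',np.round(s.x,3));print(np.round(s.fun[:-1].reshape(-1,2),1).tolist())
x,y,z,yw,t=s.x
zt=np.array([np.sin(t)*np.cos(yw),np.sin(t)*np.sin(yw),-np.cos(t)])
to(s.x[:3]-.06*zt,zt,[-np.sin(yw),np.cos(yw),0])
E
python3 fit2.py
```

```text
ear [0.516 0.235 0.184 0.373 0.61 ]
[[-1.1, -1.4], [0.3, -1.5], [-0.5, 0.3], [-1.4, 2.3], [0.4, 0.8], [-2.0, 0.8], [-0.2, 2.9], [-0.2, 0.7], [0.3, -1.9]]
pos [0.4432 0.1873 0.314 ] q [-0.15  0.14 -0.4   2.29  0.57  0.27 -0.68]
shift now-frame cm [1.89 0.53 9.51] | in target frame [ 1.79 -0.5   9.53]
rotvec deg [-6.07  0.6   0.65] f [-0.5 -0.  -0.6] open 1.002
```

>>> {"fn": "servo_tool", "kwargs": {"rows": [[0.6,0.2,3,0,0,0],[0.6,0.2,3,0,0,0],[0.8,0.2,3,0,0,0],[0,0,0,0,0,0]]}}

```text
clock: 9.7
eef_pos: [0.4693, 0.2078, 0.2621]
ee_rot: [0.543, 0.803, 0.197, 0.148]
force: [-0.7, -0.8, -0.7]
opening: 1.005
```

>>> {"fn": "servo_tool", "kwargs": {"rows": [[0,0,0,-3,0.3,0.3],[0,0,0,-3,0.3,0.3],[0,0,0,0,0,0]]}}

```text
clock: 10.0
eef_pos: [0.4692, 0.203, 0.2631]
ee_rot: [0.541, 0.794, 0.22, 0.166]
force: [-0.7, -0.5, -0.6]
opening: 0.998
```

```bash
python3 - <<'E'
from h import *
x,y,z,yw,t=[.516,.236,.184,.38,.61]
zt=np.array([np.sin(t)*np.cos(yw),np.sin(t)*np.sin(yw),-np.cos(t)])
to(np.array([x,y,z])-.01*zt,zt,[-np.sin(yw),np.cos(yw),0])
w=get_image('wrist');g=w['color'].copy()
M=R.from_euler('ZY',[yw,-t]).as_matrix();
B=np.array([[i,j,.015] for i in(-.02,.02) for j in(-.028,.028)])@M.T+[x,y,z]
for u in proj(w,B): cv2.circle(g,tuple(int(v) for v in u),2,(255,0,0),-1)
cv2.imwrite('pics/5.png',g[:,:,::-1])
E
```

```text
pos [0.4692 0.203  0.2631] q [-0.16  0.29 -0.47  2.35  1.65  0.26 -1.78]
shift now-frame cm [1.57 0.49 8.62] | in target frame [1.32 0.03 8.68]
rotvec deg [-3.04  1.63  0.18] f [-0.7 -0.5 -0.6] open 0.998
```

View pics/5.png

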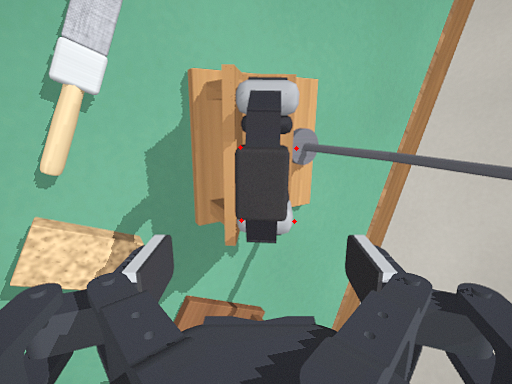

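The pad is at x 237–289, rows 148–219, within 5 px of the prediction, so it is well aligned. Descending along the slope.

>>> {"fn": "servo_tool", "kwargs": {"rows": [[0.8,0.1,1.5,0,0,0],[0.7,0,1.5,0,0,0],[0,0,2,0,0,0],[0,0,1,0,0,0],[0,0,0,0,0,0]]}}

```text
clock: 10.55
eef_pos: [0.4958, 0.2279, 0.2115]
ee_rot: [0.543, 0.794, 0.219, 0.165]
force: [0.5, 0.7, -0.7]
opening: 0.999
```

```bash
python3 - <<'E'
from h import *
x,y,z,yw,t=[.516,.236,.184,.38,.61]
zt=np.array([np.sin(t)*np.cos(yw),np.sin(t)*np.sin(yw),-np.cos(t)])
to(np.array([x,y,z])-.01*zt,zt,[-np.sin(yw),np.cos(yw),0])
w=get_image('wrist');g=w['color'].copy()
M=R.from_euler('ZY',[yw,-t]).as_matrix();
B=np.array([[i,j,.015] for i in(-.02,.02) for j in(-.028,.028)])@M.T+[x,y,z]
for u in proj(w,B): cv2.circle(g,tuple(int(v) for v in u),2,(255,0,0),-1)
cv2.imwrite('pics/6.png',g[:,:,::-1])
E
```

```text
pos [0.4958 0.2279 0.2115] q [-0.15  0.46 -0.56  2.33  1.94  0.4  -2.07]
shift now-frame cm [0.08 0.35 2.48] | in target frame [0.   0.21 2.5 ]
rotvec deg [-3.16  1.67  0.05] f [ 0.5  0.7 -0.7] open 0.999
```

View pics/6.png

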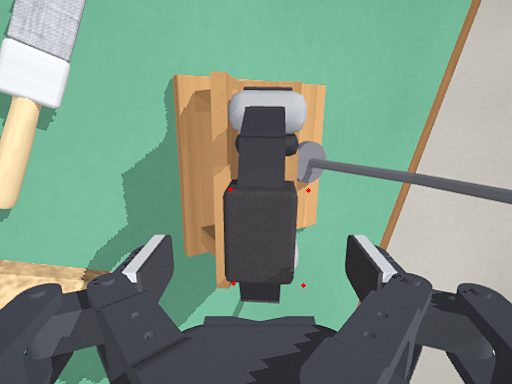

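>>> {"fn": "servo_tool", "kwargs": {"rows": [[0,0,0.8,-1,0.5,0],[0.1,0.1,0.9,-1,0.5,0],[0,0,0.8,-1,0.5,0],[0,0,0,0,0,0]]}}

```text
clock: 11.0
eef_pos: [0.5085, 0.2332, 0.1915]
ee_rot: [0.535, 0.79, 0.247, 0.169]
force: [-0.3, 0.7, -0.2]
opening: 0.996
```

>>> {"fn": "servo_tool", "kwargs": {"rows": [[0,0,0,0,0,0],[0,0,0,0,0,0],[0,0,0,0,0,0],[0,0,0,0,0,0],[0,0,0,0,0,0]], "gripper": 0}}

```text
clock: 11.5
eef_pos: [0.5081, 0.2342, 0.1925]
ee_rot: [0.534, 0.79, 0.248, 0.169]
force: [-5.1, -1.9, 5.1]
opening: 0.457
```

```bash
python3 - <<'E'
from h import *
o=get_obs();print(o)
print(R.from_quat(o['ee_rot']).as_matrix().round(3).tolist())
a=get_image('scene');b=get_image('side')
c=lambda i,x,y:cv2.resize(i['color'][y:y+120,x:x+120],(400,400),interpolation=cv2.INTER_CUBIC)
cv2.imwrite('pics/7.png',np.hstack([c(a,280,130),c(b,120,240)])[:,:,::-1])
E
```

```text
{'clock': 11.5, 'joint_positions': array([-0.06200478,  0.55838644, -0.66872455,  2.35669832,  2.17648326,
        0.53092477, -2.26777116]), 'joint_velocities': array([ 0.00035149,  0.0005834 , -0.00060748,  0.00154726,  0.00025262,
        0.00187145, -0.00048318]), 'joint_torque': array([ -0.23042434, -36.43701196,  -4.82630789, -10.58155954,
         1.33523807,   1.72038943,   0.31812156]), 'eef_pos': array([0.5081099 , 0.23424738, 0.19249117]), 'ee_rot': array([0.53447714, 0.78998543, 0.24817153, 0.16931657]), 'force': array([-5.06034783, -1.85134981,  5.1350249 ]), 'moment': array([-0.01390259,  0.5960506 , -0.26177909]), 'opening': 0.4565084424166874}
[[-0.371, 0.76, 0.533], [0.928, 0.305, 0.211], [-0.002, 0.573, -0.819]]
```

View pics/7.png

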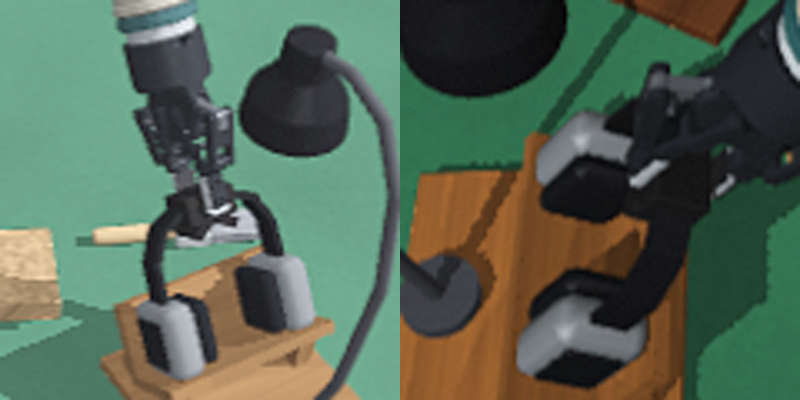

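Gripped at opening 0.457 (about 39 mm), with the pad between the jaws. Lifting along the slope.

>>> {"fn": "servo_tool", "kwargs": {"rows": [[0,0.1,-0.7,0,0,0],[0,0.2,-1.2,0,0,0],[0,0.2,-1.5,0,0,0],[0,0.2,-1.5,0,0,0],[0,0.2,-1.5,0,0,0]]}}

```text
clock: 12.1
eef_pos: [0.48, 0.2233, 0.2497]
ee_rot: [0.534, 0.79, 0.248, 0.168]
force: [0.3, -1.4, -2.3]
opening: 0.454
```

>>> {"fn": "servo_tool", "kwargs": {"rows": [[0,0.3,-1.5,1,0,0],[0,0.3,-1.5,1.5,0,0],[0,0.3,-1.5,2,0,0],[0,0.3,-1.5,2,0,0],[0,0,0,0,0,0]]}}

```text
clock: 12.6
eef_pos: [0.4688, 0.2136, 0.2892]
ee_rot: [0.543, 0.797, 0.216, 0.156]
force: [0.2, 0.1, -2.6]
opening: 0.453
```

```bash
python3 - <<'E'
from h import *
th=np.array([-.991,.134,0]);y=-th  # bar axis pointing away
to([.521,-.039,.39],[0,0,-1],np.cross(y,[0,0,-1]))
to([.50,.18,.39],[0,0,-1],np.cross(y,[0,0,-1]))
E
```

```text
pos [0.4688 0.2136 0.2892] q [-0.1   0.25 -0.54  2.29  1.18  0.27 -1.31]
shift now-frame cm [-25.57   1.32 -10.56] | in target frame [-24.33   8.56 -10.08]
rotvec deg [30.44 -7.09 28.45] f [ 0.2  0.1 -2.6] open 0.453
pos [0.4688 0.2136 0.2892] q [-0.1   0.25 -0.54  2.29  1.18  0.27 -1.31]
shift now-frame cm [-4.4   6.6  -7.73] | in target frame [ -2.91   3.54 -10.08]
rotvec deg [30.44 -7.09 28.45] f [ 0.2  0.1 -2.6] open 0.453
```

>>> {"fn": "servo_tool", "kwargs": {"rows": [[0,1.2,-1.5,2,0,0],[0,1.2,-1.5,3,-0.5,2],[0,1.0,-1.6,3,-0.7,3],[0,1.0,-1.7,3,-0.7,3],[0,0.8,-1.8,3,-0.7,3]]}}

```text
clock: 13.1
eef_pos: [0.4802, 0.2139, 0.3767]
ee_rot: [0.637, 0.755, 0.123, 0.096]
force: [1.2, -0.1, -3.0]
opening: 0.455
```

>>> {"fn": "servo_tool", "kwargs": {"rows": [[-1,0.6,-1.6,3.5,-0.9,3.5],[-1,0.5,-1.6,3.5,-0.9,3.5],[-1,0.4,-0.5,3.5,-0.9,3.5],[-1,0,0,3.5,-0.9,3.5],[0,0,0,0,0,0]]}}

```text
clock: 13.6
eef_pos: [0.4903, 0.1722, 0.4141]
ee_rot: [0.735, 0.677, 0.021, 0.027]
force: [0.3, -0.2, -3.2]
opening: 0.455
```

```bash
python3 - <<'E'
from h import *
th=np.array([-.991,.134,0]);y=-th
to([.521,-.039,.39],[0,0,-1],np.cross(y,[0,0,-1]))
E
```

```text
pos [0.4903 0.1722 0.4141] q [ 0.16  0.33 -0.79  1.66  0.3   1.21 -0.78]
shift now-frame cm [-20.78   4.6    2.84] | in target frame [-20.52   5.87   2.41]
rotvec deg [3.89 0.22 3.05] f [ 0.3 -0.2 -3.2] open 0.455
```

>>> {"fn": "servo_tool", "kwargs": {"rows": [[-2.5,0.5,0.2,1.9,0,1.5],[-4,1.2,0.2,2,0.2,1.5],[-4,1.2,0.2,0,0,0],[-4,1.2,0.2,0,0,0],[-3.5,1,0.2,0,0,0]]}}

```text
clock: 14.1
eef_pos: [0.5183, -0.0123, 0.4047]
ee_rot: [0.751, 0.661, -0.0, 0.0]
force: [0.3, 0.5, -2.8]
opening: 0.454
```

>>> {"fn": "servo_tool", "kwargs": {"rows": [[-2.5,0.7,0,0,0,0],[0,0,0,0,0,0],[0,0,0,0,0,0]]}}

```text
clock: 14.4
eef_pos: [0.5218, -0.0354, 0.4048]
ee_rot: [0.751, 0.661, 0.0, -0.001]
force: [-0.3, 0.9, -3.4]
opening: 0.457
```

```bash
python3 - <<'E'
from h import *
th=np.array([-.991,.134,0]);y=-th
to([.521,-.039,.39],[0,0,-1],np.cross(y,[0,0,-1]))
a=get_image('scene');b=get_image('side')
def c(i,x,y,P):
    g=cv2.resize(i['color'][y:y+150,x:x+150],(400,400),interpolation=cv2.INTER_CUBIC)
    for u in proj(i,P): cv2.circle(g,tuple(int(v) for v in (u-[x,y])*400/150),2,(255,0,0),-1)
    return g
P=[[.521,-.039,.16],[.605,-.051,.16],[.437,-.027,.16],[.437,-.027,.202]]
cv2.imwrite('pics/8.png',np.hstack([c(a,180,110,P),c(b,175,90,P)])[:,:,::-1])
E
```

```text
pos [ 0.5218 -0.0354  0.4048] q [ 0.52  0.37 -0.73  1.62  0.25  1.25 -0.38]
shift now-frame cm [-0.37 -0.03  1.48] | in target frame [-0.36 -0.03  1.48]
rotvec deg [-0.07 -0.13  0.38] f [-0.3  0.9 -3.4] open 0.457
```

View pics/8.png

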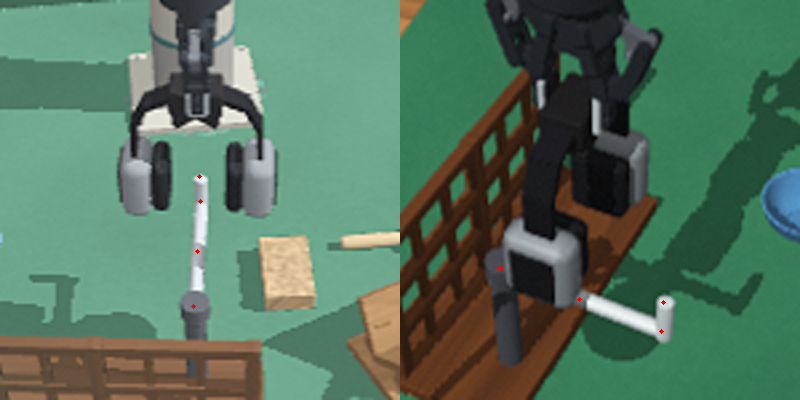

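The bar is out where predicted (red dots on it). The defenders are upright and straddle it symmetrically. Lowering.

>>> {"fn": "servo_tool", "kwargs": {"rows": [[-0.4,0,2,0,0,0],[0,0,3,0,0,0],[0,0,3,0,0,0],[0,0,3,0,0,0],[0,0,2.5,0,0,0]]}}

```text
clock: 15.0
eef_pos: [0.521, -0.0369, 0.2692]
ee_rot: [0.75, 0.662, 0.001, -0.002]
force: [0.3, -0.8, -3.2]
opening: 0.455
```

>>> {"fn": "servo_tool", "kwargs": {"rows": [[0,0,2,0,0,0],[0,0,1,0,0,0],[0,0,0.5,0,0,0],[0,0,0,0,0,0],[0,0,0,0,0,0]]}}

```text
clock: 15.5
eef_pos: [0.5221, -0.0379, 0.2364]
ee_rot: [0.75, 0.661, 0.002, -0.001]
force: [0.7, 0.2, -3.5]
opening: 0.454
```

```bash
python3 - <<'E'
from h import *
th=np.array([-.991,.134,0]);y=-th
to([.521,-.039,.195],[0,0,-1],np.cross(y,[0,0,-1]))
a=get_image('scene');b=get_image('side')
def c(i,x,y,P):
    g=cv2.resize(i['color'][y:y+120,x:x+120],(400,400),interpolation=cv2.INTER_CUBIC)
    for u in proj(i,P): cv2.circle(g,tuple(int(v) for v in (u-[x,y])*400/120),2,(255,0,0),-1)
    return g
P=[[.605,-.051,.16],[.437,-.027,.16],[.437,-.027,.202]]
cv2.imwrite('pics/9.png',np.hstack([c(a,195,150,P),c(b,180,120,P)])[:,:,::-1])
E
```

```text
pos [ 0.5221 -0.0379  0.2364] q [ 0.46  0.53 -0.64  1.87  0.4   0.87 -0.51]
shift now-frame cm [-0.14 -0.1   4.14] | in target frame [-0.13 -0.09  4.14]
rotvec deg [ 0.   -0.25  0.46] f [ 0.7  0.2 -3.5] open 0.454
```

View pics/9.png

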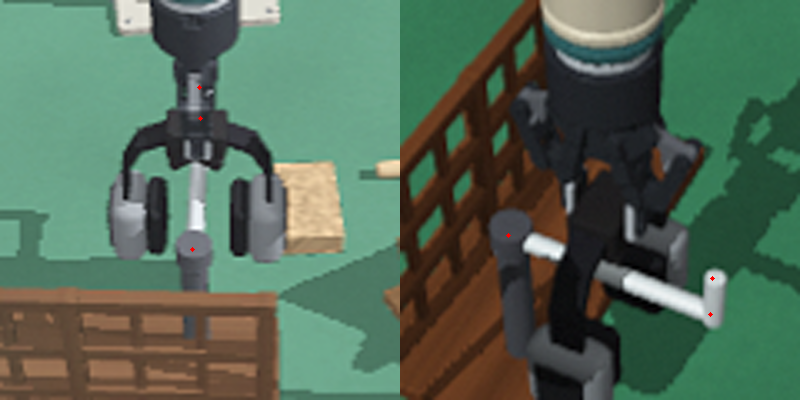

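The bar passes between the cups below the pad, all as intended. Lowering in small steps and watching the force.

>>> {"fn": "servo_tool", "kwargs": {"rows": [[-0.1,-0.1,1,0,0,0],[0,0,0.8,0,0,0],[0,0,0.5,0,0,0],[0,0,0.3,0,0,0],[0,0,0,0,0,0]]}}

```text
clock: 16.1
eef_pos: [0.5199, -0.039, 0.2088]
ee_rot: [0.75, 0.661, 0.001, -0.003]
force: [0.9, 0.3, -3.2]
opening: 0.459
```

>>> {"fn": "servo_tool", "kwargs": {"rows": [[0,0,0.3,0,0,0],[0,0,0.2,0,0,0],[0,0,0.2,0,0,0],[0,0,0,0,0,0]]}}

```text
clock: 16.5
eef_pos: [0.5201, -0.039, 0.2022]
ee_rot: [0.75, 0.661, 0.001, -0.002]
force: [0.1, 0.8, -3.3]
opening: 0.452
```

>>> {"fn": "servo_tool", "kwargs": {"rows": [[0,0,0.2,0,0,0],[0,0,0.2,0,0,0],[0,0,0,0,0,0]]}}

```text
clock: 16.8
eef_pos: [0.52, -0.039, 0.1982]
ee_rot: [0.75, 0.661, 0.001, -0.002]
force: [-0.4, -0.4, -2.9]
opening: 0.456
```

>>> {"fn": "servo_tool", "kwargs": {"rows": [[0,0,0.2,0,0,0],[0,0,0.1,0,0,0],[0,0,0,0,0,0]]}}

```text
clock: 17.1
eef_pos: [0.5206, -0.0385, 0.1958]
ee_rot: [0.75, 0.661, 0.001, -0.002]
force: [0.1, 1.4, 0.1]
opening: 0.456
```

>>> {"fn": "servo_tool", "kwargs": {"rows": [[0,0,0.1,0,0,0],[0,0,0.1,0,0,0],[0,0,0,0,0,0]]}}

```text
clock: 17.4
eef_pos: [0.5212, -0.0378, 0.1951]
ee_rot: [0.75, 0.661, 0.002, -0.001]
force: [-2.2, 1.9, 10.7]
opening: 0.452
```

Contact is at TCP z 0.195 as predicted, with about 13 N on the bar. Easing off 1 mm and opening.

>>> {"fn": "servo_tool", "kwargs": {"rows": [[0,0,-0.1,0,0,0],[0,0,0,0,0,0]]}}

```text
clock: 17.6
eef_pos: [0.5211, -0.0379, 0.1952]
ee_rot: [0.75, 0.661, 0.002, -0.002]
force: [-0.1, 3.1, 5.7]
opening: 0.457
```

>>> {"fn": "servo_tool", "kwargs": {"rows": [[0,0,0,0,0,0],[0,0,0,0,0,0],[0,0,0,0,0,0],[0,0,0,0,0,0]], "gripper": 0.9}}

```text
clock: 18.0
eef_pos: [0.52, -0.0394, 0.1942]
ee_rot: [0.751, 0.661, 0.001, -0.002]
force: [-0.8, 0.5, -0.3]
opening: 0.902
```

>>> {"fn": "servo_tool", "kwargs": {"rows": [[0,0,-0.5,0,0,0],[0,0,-1,0,0,0],[0,0,-2,0,0,0],[0,0,-3,0,0,0],[0,0,-4,0,0,0]]}}

```text
clock: 18.5
eef_pos: [0.5194, -0.0394, 0.3002]
ee_rot: [0.75, 0.661, 0.0, -0.003]
force: [1.3, 0.7, 0.1]
opening: 0.899
```

>>> {"fn": "servo_tool", "kwargs": {"rows": [[0,0,-4,0,0,0],[0,0,-3,0,0,0],[0,0,0,0,0,0],[0,0,0,0,0,0],[0,0,0,0,0,0]]}}

```text
clock: 19.0
eef_pos: [0.5197, -0.0399, 0.3687]
ee_rot: [0.75, 0.661, 0.0, -0.003]
force: [0.2, 0.1, -0.3]
opening: 0.898
```

```bash
python3 - <<'E'
from h import *
a=get_image('scene');b=get_image('side');w=get_image('wrist')
def c(i,x,y,P,s=110):
    g=cv2.resize(i['color'][y:y+s,x:x+s],(400,400),interpolation=cv2.INTER_CUBIC)
    for u in proj(i,P): cv2.circle(g,tuple(int(v) for v in (u-[x,y])*400/s),2,(255,0,0),-1)
    return g
P=[[.605,-.051,.16],[.437,-.027,.16],[.437,-.027,.202],[.521,-.039,.2]]
cv2.imwrite('pics/10.png',cv2.resize(np.hstack([c(a,200,150,P),c(b,190,130,P),cv2.resize(w['color'],(533,400))]),(800,240))[:,:,::-1])
o=get_obs();print(o['eef_pos'],o['force'],o['opening'])
E
```

```text
[ 0.51985223 -0.03977175  0.36838018] [-0.02391824 -0.4038394   0.18923777] 0.8972643552479566
```

View pics/10.png

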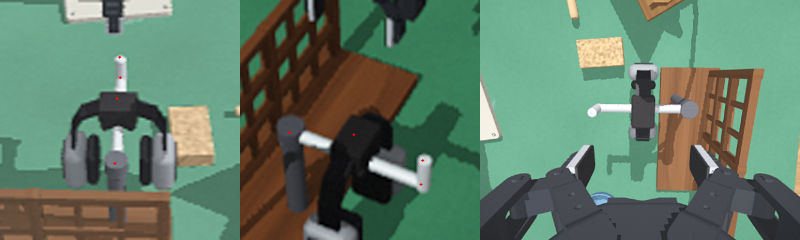

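The defenders hang level and square at mid-bar (pad at 642 between pin 592 and post 690 in the wrist tile), and the gripper is clear. Letting things settle, then handing in.

>>> {"fn": "servo_tool", "kwargs": {"rows": [[0,0,0,0,0,0],[0,0,0,0,0,0],[0,0,0,0,0,0],[0,0,0,0,0,0],[0,0,0,0,0,0]]}}

```text
clock: 19.65
eef_pos: [0.5204, -0.0397, 0.3694]
ee_rot: [0.75, 0.661, 0.001, -0.002]
force: [-0.1, 0.5, 0.3]
opening: 0.899
```

```bash
python3 - <<'E'
from h import *
for n in('scene','side'):
    get_image(n); print(n,[(np.round(d['bbox']).tolist(),round(d['confidence'],2)) for q in('ear_defenders','bowl','sanding_block','dust_brush') for d in recognise(n,q)[:1]])
print(finish_job())
E
```

```text
scene [([224.0, 194.0, 277.0, 236.0], 0.75), ([150.0, 192.0, 181.0, 212.0], 0.85), ([277.0, 199.0, 300.0, 222.0], 0.73), ([311.0, 190.0, 360.0, 202.0], 0.8)]
side [([221.0, 181.0, 265.0, 254.0], 0.8), ([304.0, 152.0, 342.0, 183.0], 0.66), ([234.0, 264.0, 285.0, 302.0], 0.74), ([242.0, 317.0, 271.0, 384.0], 0.97)]
the job is handed in; nothing more can be done
None
```

The bar is swung out to its stop and the ear defenders hang upright over its middle, released. I handed the job in at about 20 s of the 72 s allowed; no verdict is reported.

- **Bar:** I pinched it by the pin and swung it out until it stalled, with about 20 N reaction. A later picture shows it lying along the predicted fully-out line.
- **Ear defenders:** I gripped the crown pad along its 35° slope under the lamp and lifted it clear. I lowered it onto the bar in 1–2 mm steps and felt contact at the expected height. The contact load rose to about 13 N, below the 40 N limit, and I eased off before opening.
- **Last checks:** The pictures show the defenders level and square across the bar, with one cup on each side and the pad near mid-bar. The gripper is well clear above, with a force reading near 0 N.
- **Bystanders:** The detection boxes for the bowl, sanding block and brush are within 4 px of where they started, which is normal detector scatter.

**Disagreements:**
- My first fit of the pad position was about 1 cm off across. I corrected it from the wrist view before grasping.
- Joint 6 came close to its lower limit during the tilted approach but stayed in range.

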